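# Push the reject connector hood out of its row into the reject bay

## Task

Five connector hoods stand side by side in a touching row on the white sheet; the one with the red gland is a reject. Gently push it clear of the row and slide it along the bench into the red reject bay, without gripping, lifting or tipping it and without shifting the other hoods or disturbing anything else lying about, then swing the bay's yellow gate fully shut behind it.

Things in the scene. Friction and masses are not known exactly. Their poses are not given: they have to be found in the camera images.
- hood_red: The reject connector hood: grey die-cast box 52 (own x) x 44 (own y) x 28 mm high, all four sides flat and upright, with a low round RED gland (26 mm wide, 6 mm high) on its top; about 0.14 kg, loose, slides on the bench under a push of about 1 N. It stands anywhere in the row, the hoods' 44 mm widths adding up along the row, own x axis square to the row. Origin: centre of its underside.
- hood_a: Connector hood: grey die-cast box 52 (own x) x 44 (own y) x 28 mm high, all four sides flat and upright, with a low round BLACK gland (26 mm wide, 6 mm high) on its top; about 0.14 kg, loose. A good one: leave it where it stands. Origin: centre of its underside.
- hood_b: Connector hood: grey die-cast box 52 (own x) x 44 (own y) x 28 mm high, all four sides flat and upright, with a low round BLACK gland (26 mm wide, 6 mm high) on its top; about 0.14 kg, loose. A good one: leave it where it stands. Origin: centre of its underside.
- hood_c: Connector hood: grey die-cast box 52 (own x) x 44 (own y) x 28 mm high, all four sides flat and upright, with a low round BLACK gland (26 mm wide, 6 mm high) on its top; about 0.14 kg, loose. A good one: leave it where it stands. Origin: centre of its underside.
- hood_d: Connector hood: grey die-cast box 52 (own x) x 44 (own y) x 28 mm high, all four sides flat and upright, with a low round BLACK gland (26 mm wide, 6 mm high) on its top; about 0.14 kg, loose. A good one: leave it where it stands. Origin: centre of its underside.
- sheet: White paper sheet 170 (own x) x 300 (own y) mm lying flat (no thickness to speak of), fixed. The row of five hoods stands centred on it along its own y axis, 0.2 mm apart at 44.2 mm pitch, their sides square to the sheet. Its own -x side faces the robot. Origin: its centre.
- bay: Reject bay: red steel pen fixed to the bench, left of the sheet. Inside 100 (own x) x 90 (own y) mm; walls 6 mm thick, 28 mm high at own +x, -x and +y; no raised floor; open mouth towards own -y (mouth edge at y = -51 mm). Post 34 mm high, 12 mm wide, at own (53, -55) mm carries the gate; opposite, a 28 mm high lip flares out from own (-53, -49) to (-72, -77) mm. Origin: bay's centre at bench level.
- gate (a joint): Angle of the bay's gate, rad: 0 is fully shut (straight across the mouth, at own y = -55 mm of the bay), growing as the free end swings out and away from the bay, counter-clockwise from above, up to 1.9. About 1.57 is straight out along the bay's own -y. It stays where it is left (friction about 0.03 N m) and stops dead at 0. The gate is a yellow bar reaching 106 mm from the hinge, 6 mm thick, from 4 to 29 mm above the bench.
- gate_hinge (a point): Hinge axis of the gate, at bench level, at own (53, -55) mm of the bay: the corner of the mouth farther from the robot.
- gate_peg (a point): Top of the steel peg (10 mm thick, top 50 mm above the bench) at the gate's free end, 101 mm from the hinge axis.
- cutters: Side cutters with blue handles, 160 mm long, 12 mm high, lying behind the row. Loose bystander: leave it alone. Origin: at its underside.
- strippers: Wire strippers with red handles, 160 mm long, 12 mm high, lying behind the bay. Loose bystander: leave it alone. Origin: at its underside.
- sponge_tin: Round brass tin with a yellow sponge, 68 mm across, 22 mm high, at the right. Loose bystander: leave it alone. Origin: at its underside.
- boot0: Small black connector boot with a steel end, 20 mm across, 34 mm high, standing at the right. Loose bystander: leave it alone. Origin: at its underside.
- boot1: Small black connector boot with a steel end, 20 mm across, 34 mm high, standing at the right. Loose bystander: leave it alone. Origin: at its underside.
- boot2: Small black connector boot with a steel end, 20 mm across, 34 mm high, standing at the right. Loose bystander: leave it alone. Origin: at its underside.
There are look-alikes about, which are no part of the job. Leave any brown look-alike of the hood_red alone. Several things have the shape of the bay; the one meant has the colours described above.

How it is judged:
By the outcome, as a careful person would: the job done as asked, in the order asked, and still so for the second after the job is handed in, with the robot touching nothing.
It also fails if it takes over 72 s, if anything falls off the work surface, if the arm or the gripper's body presses on something with over 40 N, if the wrist force passes 120 N, or if a joint passes its speed limit or range.

## Robot

A 6-joint arm with a two-finger parallel gripper is mounted at the origin on the work surface. World frame = base frame: x ahead of the robot, y to its left, z up, the work surface at z = 0. Lengths are in m, angles in rad, forces in N, time in s.
With the tool pointing down it reaches from about 0.425 to 0.925 m from the base axis. Payload 12.5 kg.
Tool frame: the origin (TCP) lies at the very end of the fingers, on their centre line; the grasp point (between the pads) lies bot.grasp_offset behind it (bot.grasp_offset is the distance from the TCP to the grasp point, in m); z points along the fingers, y is the line along which they close (so a half turn about z gives the same grasp; the last joint's range is limited). The gripper opens to 85 mm and grips with 20 to 120 N. Pads are 22 mm wide; open, the fingers measure 114 mm over their backs; the gripper's body (76 mm by 85 mm) begins 54 mm behind the grasp point. The pads swing forward as they close: fully open they stand 13 mm farther back than shut.
Start: joints at [-1.248, 0.491, 1.559, -0, 1.092, -0.106], TCP at [0.26, -0.568, 0.231] pointing down, gripper open.
Joint ranges: [-3.1, 3.1], [-0.84, 2.19], [0.05, 2.79], [-1.13, 4.28], [0.06, 2.93], [-2.69, 2.69]. Speed limits (rad/s): [2.22, 2.22, 2.79, 3.14, 3.14, 3.14].

## Interface

Orientations are given as a rotation vector (axis times angle).
In Python, from cell import bot gives the robot as it stands.
- The arm moves only by the tool servo_tool, never from a script. Its argument "steps" is a list of rows, each a list of 6 numbers: the shift along the tool's x, y, z each as a share of 100 mm, from -1 to 1, then the turn, a rotation vector about the tool's x, y, z each as a share of 180 degrees, from -1 to 1. In form: [[tx, ty, tz, ax, ay, az], ...]. A call has 1 to 20 rows; each row is the pose to reach, as a shift and turn from the pose commanded when the call began, along the tool's axes at that moment, turning the shorter way round; what a row does not reach only later rows make up. A row lasts 1/10 s, in which the tool goes at most 50 mm and 8.59 degrees, less where a joint would pass 70% of its speed; a pose out of reach is approached as far as the arm can. A call with a number of a shift or a turn outside -1 to 1 is refused whole. A call with a gripper value outside its range is refused whole. "gripper" is the opening, from -1 (shut) to 1 (fully open), set as the call begins (left out, the last holds). The fingers move at their own pace and stop on an object; "newtons" is the grip in N (left out, the last holds). Time passes only in rows, so rows that repeat a pose let the fingers close. It gives the time, the measured TCP pose, the force, the opening and the grip force at its end, in the units of the state.
- bot.state(): the state, without advancing time (a new reading comes with each control period).
- bot.snapshot(name): name is "side" or "top"; returns the picture (384x512x3 uint8, blue, green, red); there is no depth.
- bot.camera_info(name): a dict with "fx", "fy", "cx", "cy" (pixels), "k1" (the pictures are not rectified: a ray, as slopes to the right and down, at radius r is drawn at 1 + k1 r^2 times it, then the intrinsics apply), "eye" and "attitude" of the camera in the world. Camera axes: x right, y down, z forward; pixel columns grow to the right and rows downward; lengths in m; the calibration is good to about 2 mm. A picture is of the moment at which its call begins. camera_info takes no time and is no camera call.
- bot.close_job(): hands the job in; it is judged then, once.
The state is a dict: "time_s": time; "joints": joint angles; "joint_vel": joint speeds; "joint_torque": joint torques, N m; "tool_pos": TCP position; "ee_rot": TCP orientation; "ft_force": force on the tool from outside, world axes, zero at the start; "moment": the same for the moment, N m; "finger_gap": finger opening in m; "grip_force": force on a finger pad.
Only numpy, scipy, OpenCV 4.12 (cv2) and the standard library are available. Lean on these libraries where they do the work, as an engineer would, in place of code of your own. Each camera call takes 0.05 s, during which the arm holds its last target. There are 200 camera calls.

## Working session

There is one attempt and no reset: what is moved stays moved. The work goes in short steps, Python scripts to look and compute and a tool call to move; the robot and the scene stay as the last step left them, time stands still between calls to the robot, and variables do not carry over. Pictures are saved under pics/ and viewed, at most 10 in all, crops included, and the job is handed in when it is done.

Besides the shell and the picture viewer there is one more tool, called after "Call:" as name(argument=value, ...), one argument or row to a line, values as JSON. servo_tool: Moves the arm, as the interface text tells. Its arguments: {"type":"object","properties":{"steps":{"type":"array"},"gripper":{"type":"number"},"newtons":{"type":"number"}},"required":["steps"]}

```bash
ls; mkdir -p pics; python3 - <<'E'
from cell import bot
import cv2
for n in("top","side"):
    im=bot.snapshot(n); cv2.imwrite(f"pics/{n}0.png",im); print(n,bot.camera_info(n))
print(bot.state(),bot.grasp_offset)
E
```

```text
pics
top {'fx': 355.1378769085237, 'fy': 355.1378769085237, 'cx': 252.5533937236698, 'cy': 184.4826804425022, 'k1': 0.03902210864214164, 'eye': array([0.45489085, 0.0176158 , 1.03686775]), 'attitude': array([-2.17248976,  2.16358621, -0.17362856])}
side {'fx': 376.7389912729738, 'fy': 376.7389912729738, 'cx': 256.69827606803676, 'cy': 183.6411424208709, 'k1': 0.0002874021462853377, 'eye': array([ 0.45380534, -0.71476734,  0.88957283]), 'attitude': array([-2.38876937,  0.22935601, -0.08506691])}
{'time_s': 0.1, 'joints': array([-1.24758390e+00,  4.91480560e-01,  1.55939041e+00, -1.40844028e-05,
        1.09170659e+00, -1.05607176e-01]), 'joint_vel': array([ 1.15631606e-04,  8.19708789e-05,  7.67068813e-04, -1.82400805e-05,
        4.25875257e-04, -3.26065123e-05]), 'joint_torque': array([ 4.49803876e-03, -6.19447303e+01, -2.62028253e+01, -7.03512819e-05,
        2.84108646e-03, -3.28810370e-05]), 'tool_pos': array([ 0.25982268, -0.56821202,  0.23079715]), 'ee_rot': array([-3.06869939e+00, -6.68241057e-01,  1.87449155e-04]), 'ft_force': array([ 0.65359197,  0.01676289, -0.3086287 ]), 'moment': array([-0.00846348, -0.03008757,  0.02761393]), 'grip_force': 0.0, 'finger_gap': 0.08571449487432911} 0.0187
```

View pics/top0.png

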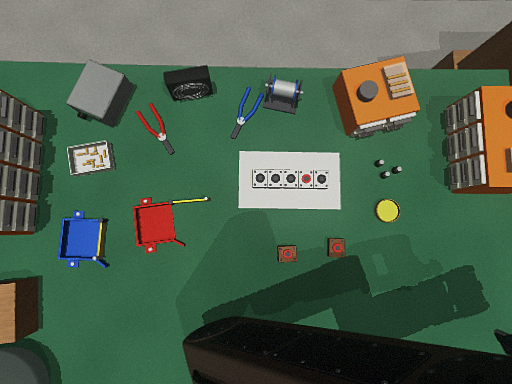

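View pics/side0.png

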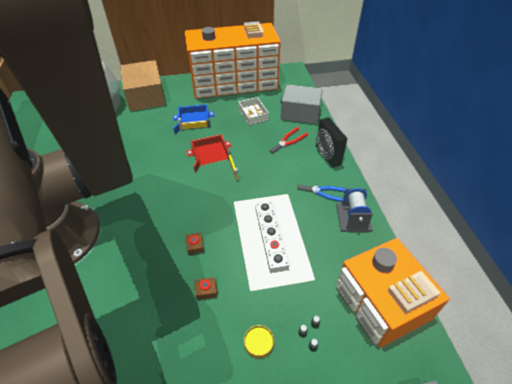

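```bash
cat > h.py <<'E'
import numpy as np, cv2
from scipy.spatial.transform import Rotation as R
from cell import bot
def cast(name,px,z):
    c=bot.camera_info(name); K=np.array([[c['fx'],0,c['cx']],[0,c['fy'],c['cy']],[0,0,1.]])
    p=cv2.undistortPoints(np.array(px,float).reshape(-1,1,2),K,np.array([c['k1'],0,0,0.]))[:,0]
    d=np.c_[p,np.ones(len(p))]@R.from_rotvec(c['attitude']).as_matrix().T
    e=c['eye']; return (e+d*((z-e[2])/d[:,2])[:,None])[:,:2]
def blobs(m,lo=3,hi=1e6):
    n,l,s,c=cv2.connectedComponentsWithStats(m.astype(np.uint8)*255)
    return [(c[i].round(1),s[i,4],s[i,:4]) for i in range(1,n) if lo<=s[i,4]<=hi],l
E
python3 - <<'E'
from h import *
for n in("top","side"):
    im=cv2.imread(f"pics/{n}0.png"); hsv=cv2.cvtColor(im,cv2.COLOR_BGR2HSV); H,S,V=[hsv[...,i].astype(int) for i in range(3)]
    red=((H<8)|(H>172))&(S>150)&(V>90)
    print(n,"RED"); 
    for b in blobs(red,8)[0]: print(b[0],b[1],b[2],cast(n,[b[0]],.034).round(4))
    print("YEL")
    for b in blobs((H>20)&(H<35)&(S>120)&(V>120),8)[0]: print(b[0],b[1],b[2])
    w=((S<60)&(V>150)).astype(np.uint8)
    c=max(cv2.findContours(w,cv2.RETR_EXTERNAL,2)[0],key=cv2.contourArea)
    q=cv2.boxPoints(cv2.minAreaRect(c)) if n=="top" else cv2.approxPolyDP(c,8,True)[:,0]
    print("sheet",q.round(1).tolist(),cast(n,q,0).round(4).tolist())
    x0,y0,x1,y1=cv2.boundingRect(c)
    dk=np.zeros_like(w);dk[y0:y1,x0:x1]=(V<70)[y0:y1,x0:x1]
    print("dark",[(b[0].tolist(),b[1],cast(n,[b[0]],.034).round(4).tolist()) for b in blobs(dk,15)[0]])
im=cv2.imread("pics/top0.png")
a=cv2.resize(im[185:255,125:220],None,fx=6,fy=6,interpolation=cv2.INTER_CUBIC);
im=cv2.imread("pics/top0.png")[145:265,235:345]; b=cv2.resize(im,(385,420),interpolation=cv2.INTER_CUBIC)
cv2.imwrite("pics/bay.png",a);cv2.imwrite("pics/row.png",b)
E
```

```text
top RED
[157.4 117.6] 124 [149 103  16  32] [[0.7789 0.2626]]
[146.4 124. ] 124 [136 111  24  27] [[0.7595 0.2932]]
[305.9 178.4] 35 [302 174   9   9] [[ 0.6045 -0.1653]]
[154.4 224.2] 1544 [133 197  51  56] [[0.4732 0.2599]]
[337.2 247.5] 58 [333 243  10  10] [[ 0.4098 -0.2495]]
[287.5 253.7] 50 [283 249  10  10] [[ 0.3924 -0.1101]]
YEL
[188.2 200.4] 65 [173 199  32   4]
[386.9 210.4] 366 [377 199  21  23]
[ 99.2 238.7] 70 [ 97 222   5  34]
sheet [[238.0, 207.6999969482422], [238.6999969482422, 150.60000610351562], [340.70001220703125, 151.89999389648438], [340.0, 209.0]] [[0.5218, 0.029], [0.6921, 0.028], [0.6906, -0.2775], [0.5194, -0.2702]]
dark []
side RED
[289.8 133.3] 57 [282 127  17  14] [[0.7596 0.2722]]
[296.7 138.9] 71 [286 133  22  12] [[0.7756 0.2384]]
[209.2 149.6] 858 [188 135  43  33] [[0.4724 0.242 ]]
[193.4 240. ] 51 [189 236  10   9] [[ 0.392  -0.1127]]
[274.2 245.5] 17 [271 243   7   5] [[ 0.6033 -0.1718]]
[204.7 284.8] 64 [200 280  11  10] [[ 0.4093 -0.251 ]]
YEL
[253.5  29. ] 8 [252  28   4   3]
[193.9 124.5] 134 [182 121  25   8]
[231.2 161.5] 48 [228 154   7  17]
[417.2 284.9] 40 [410 276  16  18]
[409.5 288. ] 44 [402 279  16  19]
[401.9 291.4] 42 [395 283  15  19]
[258.5 340.5] 726 [244 325  30  31]
sheet [[286, 85], [283, 100], [322, 97], [395, 237], [450, 297], [438, 317], [473, 382], [511, 383], [511, 313], [357, 84]] [[0.8342, 0.6211], [0.7963, 0.5184], [0.9566, 0.5079], [0.9515, -0.1879], [1.0085, -0.3833], [0.9529, -0.4248], [0.9538, -0.5714], [1.0329, -0.5887], [1.132, -0.4494], [1.1306, 0.5702]]
dark []
```

View pics/bay.png

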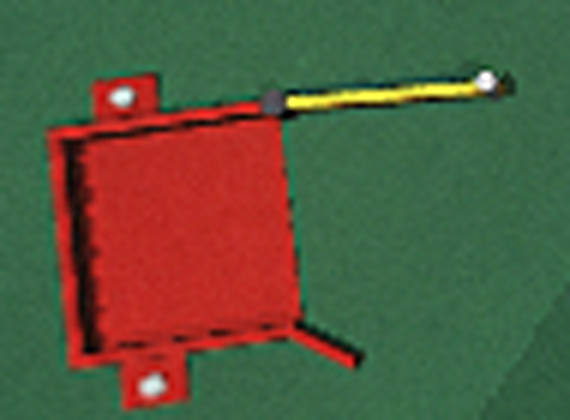

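View pics/row.png

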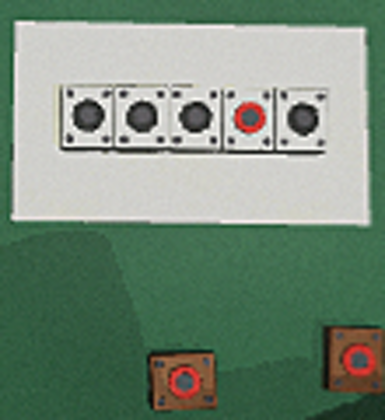

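The crop confirms it: the grey-bodied hood at top (306,178), 4th from left in the row, is the reject. The items at (287,254) and (337,247) have brown bodies, so they are look-alikes. The red bay at (154,224) is the one meant and the bay at (82,240) is blue. The gate is open, with its peg at about (206,198) and post at (170,202).

```bash
python3 - <<'E'
from h import *
for n,box in(("top",(248,165,332,192)),("side",(250,195,295,275))):
    im=cv2.imread(f"pics/{n}0.png"); hsv=cv2.cvtColor(im,cv2.COLOR_BGR2HSV); H,S,V=[hsv[...,i].astype(int) for i in range(3)]
    m=np.zeros(V.shape,bool);x0,y0,x1,y1=box
    m[y0:y1,x0:x1]=((V<105)|((S>110)))[y0:y1,x0:x1]
    for b in blobs(m,20)[0]: print(n,b[0],b[1],b[2],cast(n,[b[0]],.034).round(4))
s=lambda x,y:((x+.5)/6-.5+125,(y+.5)/6-.5+185)
P=[("post",272,102,.034),("peg",486,81,.05),("farleft",50,130,.028),("nearleft",74,366,.028),("nearmouth",297,333,.028),("lipend",358,358,.028)]
for k,x,y,z in P: print(k,s(x,y),cast("top",[s(x,y)],z).round(4))
# sheet edges
im=cv2.imread("pics/top0.png");hsv=cv2.cvtColor(im,cv2.COLOR_BGR2HSV)
g=im[...,2].astype(float)
def edge(l): # half-level crossing
    i=np.argmax(l>125); return i-1+(125-l[i-1])/(l[i]-l[i-1])
bot_=[(u,215-edge(g[215:195:-1,u])) for u in range(245,335,5)]
top_=[(u,145+edge(g[145:160,u])) for u in range(245,335,5)]
lf=[(230+edge(g[v,230:246]),v) for v in range(156,204,4)]
rt=[(348-edge(g[v,348:330:-1]),v) for v in range(156,204,4)]
for k,e in(("near",bot_),("far",top_),("left",lf),("right",rt)):
    w=cast("top",e,0); m=np.median(w,0); f=cv2.fitLine(w.astype(np.float32),cv2.DIST_HUBER,0,.001,.001).ravel(); print(k,f.round(4))
E
```

```text
top [259.8 177.5] 64 [256 173   9  10] [[ 0.6063 -0.0331]]
top [275.2 177.9] 63 [271 174   9   9] [[ 0.6054 -0.0772]]
top [290.5 178. ] 64 [286 174  10   9] [[ 0.6054 -0.1211]]
top [306.  178.2] 63 [302 174   9   9] [[ 0.6051 -0.1656]]
top [321.2 178.6] 63 [317 175   9   9] [[ 0.6042 -0.2093]]
top [309.2 187.1] 40 [297 180  31   9] [[ 0.5795 -0.1743]]
top [273.8 187.4] 56 [252 187  44   2] [[ 0.578 -0.073]]
side [257.  195.6] 37 [250 195  19   3] [[0.5916 0.0104]]
side [292.7 199.9] 43 [290 195   5  15] [[ 0.6923 -0.0265]]
side [264.7 206.8] 24 [262 204   7   6] [[ 0.6055 -0.0363]]
side [267.7 218.8] 25 [265 216   7   6] [[ 0.6049 -0.0809]]
side [271.  231.4] 26 [268 228   7   7] [[ 0.6048 -0.1252]]
side [274.4 244.2] 32 [271 241   8   7] [[ 0.6048 -0.1679]]
side [277.6 258.6] 28 [274 255   8   7] [[ 0.6032 -0.2128]]
post (169.91666666666666, 201.58333333333334) [[0.5362 0.2194]]
peg (205.58333333333331, 198.08333333333334) [[0.5451 0.1185]]
farleft (132.91666666666666, 206.25) [[0.5232 0.3227]]
nearleft (136.91666666666666, 245.58333333333334) [[0.4147 0.3066]]
nearmouth (174.08333333333334, 240.08333333333334) [[0.4294 0.2055]]
lipend (184.25, 244.25) [[0.418  0.1772]]
near [ 0.0096  1.      0.5209 -0.1146]
far [ 0.0062  1.      0.6913 -0.1148]
left [ 1.     -0.0029  0.618   0.0285]
right [ 1.     -0.0071  0.6117 -0.2722]
```

Call:
servo_tool(
  steps=[
    [0.4, -0.15, 0, 0, 0, 0.045],
    [0.8, -0.3, 0, 0, 0, 0.09],
    [1, -0.38, 0, 0, 0, 0.1365],
    [1, -0.38, 0, 0, 0, 0.1365],
  ],
  gripper=-1,
)

```text
time_s: 0.5
tool_pos: [0.3367, -0.4903, 0.2312]
ee_rot: [-3.141, 0.002, 0.0]
ft_force: [-0.4, -1.2, -0.3]
finger_gap: 0.028
grip_force: 0.0
```

Call:
servo_tool(
  steps=[
    [0.33, -0.33, 0, 0, 0, 0],
    [0.66, -0.66, 0, 0, 0, 0],
    [1, -1, 0, 0, 0, 0],
    [1, -1, 0, 0, 0, 0],
  ],
)

```text
time_s: 0.9
tool_pos: [0.4375, -0.3896, 0.2312]
ee_rot: [-3.141, -0.011, -0.0]
ft_force: [-0.6, -0.9, -0.7]
finger_gap: -0.0001
grip_force: 0.0
```

Call:
servo_tool(
  steps=[
    [0.33, -0.33, 0, 0, 0, 0],
    [0.66, -0.66, 0, 0, 0, 0],
    [1, -1, 0, 0, 0, 0],
    [1, -1, 0, 0, 0, 0],
  ],
)

```text
time_s: 1.3
tool_pos: [0.5375, -0.2899, 0.231]
ee_rot: [-3.141, -0.01, -0.001]
ft_force: [-1.1, -0.1, 0.5]
finger_gap: -0.0001
grip_force: 0.0
```

Call:
servo_tool(
  steps=[
    [0.33, -0.33, 0, 0, 0, 0],
    [0.66, -0.66, 0, 0, 0, 0],
    [1, -1, 0, 0, 0, 0],
    [1, -1, 0, 0, 0, 0],
  ],
)

```text
time_s: 1.7
tool_pos: [0.6374, -0.1902, 0.2306]
ee_rot: [-3.141, -0.009, -0.0]
ft_force: [-0.8, -0.9, 0.0]
finger_gap: -0.0003
grip_force: 0.0
```

Call:
servo_tool(
  steps=[
    [0.226, -0.235, 0, 0, 0, 0.005],
    [0.226, -0.235, 0.4, 0, 0, 0.005],
    [0.226, -0.235, 0.8, 0, 0, 0.005],
    [0.226, -0.235, 1, 0, 0, 0.005],
    [0.226, -0.235, 1, 0, 0, 0.005],
  ],
)

```text
time_s: 2.2
tool_pos: [0.6557, -0.1704, 0.128]
ee_rot: [-3.14, 0.024, 0.009]
ft_force: [0.6, -0.7, 0.2]
finger_gap: -0.0001
grip_force: 0.0
```

Call:
servo_tool(
  steps=[
    [0, 0, 0.4, 0, 0, 0],
    [0, 0, 0.8, 0, 0, 0],
    [0, 0, 0.8, 0, 0, 0],
    [0, 0, 0.8, 0, 0, 0],
  ],
)

```text
time_s: 2.6
tool_pos: [0.658, -0.17, 0.0528]
ee_rot: [3.141, -0.025, 0.001]
ft_force: [0.8, -0.4, 1.3]
finger_gap: -0.0001
grip_force: 0.0
```

```bash
python3 - <<'E'
from h import *
s=bot.state();print(s['tool_pos'],s['ee_rot'],s['time_s'])
a=bot.snapshot("side")[170:300,220:350]; b=bot.snapshot("top")[120:250,240:370]
cv2.imwrite("pics/p1.png",np.hstack([cv2.resize(i,(400,400),interpolation=cv2.INTER_CUBIC) for i in(a,b)]))
E
```

```text
[ 0.65801609 -0.16998835  0.05280384] [ 3.14107242e+00 -2.47313845e-02  1.09639996e-03] 2.6
```

View pics/p1.png

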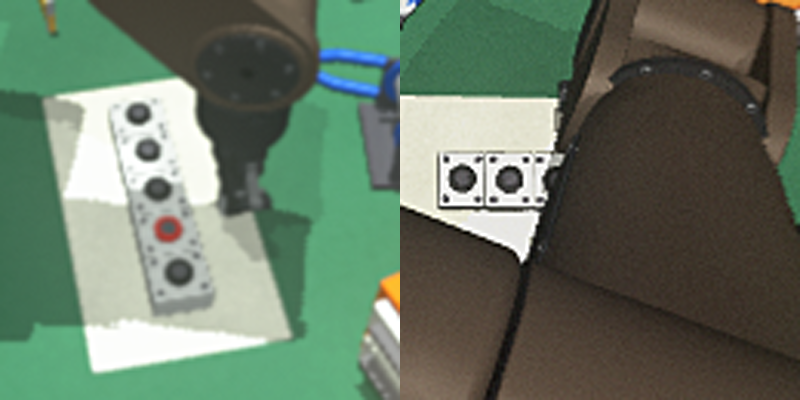

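Side view: the shut fingers hang just behind the red hood, whose gland is at crop (168,229), and clear of the others.

Call:
servo_tool(
  steps=[
    [0, -0.033, 0.15, 0, 0, -0.002],
    [0, -0.033, 0.3, 0, 0, -0.002],
    [0, -0.033, 0.42, 0, 0, -0.002],
    [0, -0.033, 0.43, 0, 0, -0.002],
    [0, -0.033, 0.43, 0, 0, -0.002],
    [0, -0.033, 0.43, 0, 0, -0.002],
  ],
)

```text
time_s: 3.3
tool_pos: [0.6579, -0.1656, 0.0085]
ee_rot: [3.141, -0.015, 0.001]
ft_force: [-0.3, 0.2, 0.0]
finger_gap: -0.0001
grip_force: 0.0
```

Call:
servo_tool(
  steps=[
    [0, 0, 0, 0, 0, 0],
    [0, 0, 0, 0, 0, 0],
  ],
)

```text
time_s: 3.5
tool_pos: [0.6579, -0.1656, 0.0088]
ee_rot: [3.141, -0.015, 0.001]
ft_force: [0.3, -0.6, -0.6]
finger_gap: 0.0001
grip_force: 0.0
```

Call:
servo_tool(
  steps=[
    [-0.04, 0, 0, 0, 0, 0],
    [-0.08, 0, 0, 0, 0, 0],
    [-0.11, 0, 0, 0, 0, 0],
    [-0.14, 0, 0, 0, 0, 0],
    [-0.17, 0, 0, 0, 0, 0],
    [-0.2, 0, 0, 0, 0, 0],
    [-0.23, 0, 0, 0, 0, 0],
    [-0.26, 0, 0, 0, 0, 0],
    [-0.29, 0, 0, 0, 0, 0],
    [-0.32, 0, 0, 0, 0, 0],
    [-0.35, 0, 0, 0, 0, 0],
    [-0.38, 0, 0, 0, 0, 0],
    [-0.41, 0, 0, 0, 0, 0],
    [-0.44, 0, 0, 0, 0, 0],
    [-0.47, 0, 0, 0, 0, 0],
    [-0.5, 0, 0, 0, 0, 0],
    [-0.5, 0, 0, 0, 0, 0],
  ],
)

```text
time_s: 5.2
tool_pos: [0.6072, -0.165, 0.0082]
ee_rot: [-3.141, 0.015, 0.001]
ft_force: [0.6, 0.6, 0.3]
finger_gap: 0.0
grip_force: 0.0
```

```bash
python3 - <<'E'
from h import *
s=bot.state();print(s['tool_pos'],s['ft_force'],s['time_s'])
a=bot.snapshot("side")[180:280,220:320]
cv2.imwrite("pics/p2.png",cv2.resize(a,(500,500),interpolation=cv2.INTER_CUBIC))
E
```

```text
[ 0.60717072 -0.16498895  0.00824075] [0.59685683 0.55090142 0.34037667] 5.2
```

View pics/p2.png

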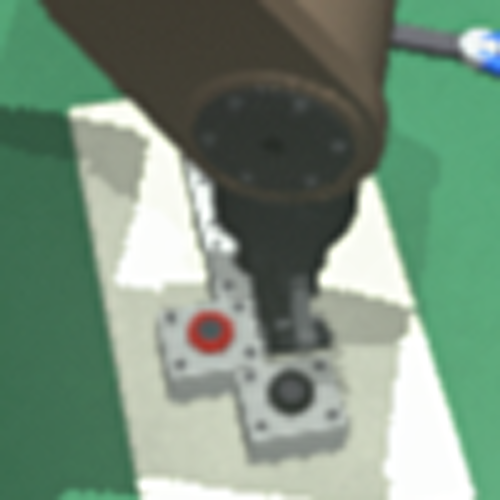

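The red hood (gland at side (262,246)) is moving out, and the end hood at (278,258) hasn't moved.

Call:
servo_tool(
  steps=[
    [-0.03, 0, 0, 0, 0, 0],
    [-0.07, 0, 0, 0, 0, 0],
    [-0.12, 0, 0, 0, 0, 0],
    [-0.17, 0, 0, 0, 0, 0],
    [-0.22, 0, 0, 0, 0, 0],
    [-0.27, 0, 0, 0, 0, 0],
    [-0.32, 0, 0, 0, 0, 0],
    [-0.37, 0, 0, 0, 0, 0],
    [-0.42, 0, 0, 0, 0, 0],
    [-0.47, 0, 0, 0, 0, 0],
    [-0.52, 0, 0, 0, 0, 0],
    [-0.57, 0, 0, 0, 0, 0],
    [-0.62, 0, 0, 0, 0, 0],
    [-0.67, 0, 0, 0, 0, 0],
    [-0.72, 0, 0, 0, 0, 0],
    [-0.77, 0, 0, 0, 0, 0],
    [-0.82, 0, 0, 0, 0, 0],
    [-0.86, 0, 0, 0, 0, 0],
    [-0.88, 0, 0, 0, 0, 0],
    [-0.88, 0, 0, 0, 0, 0],
  ],
)

```text
time_s: 7.25
tool_pos: [0.5194, -0.1642, 0.0083]
ee_rot: [-3.142, 0.015, 0.0]
ft_force: [0.1, -0.5, 0.7]
finger_gap: 0.0001
grip_force: 0.0
```

```bash
python3 - <<'E'
from h import *
s=bot.state();print(s['tool_pos'],s['ft_force'],s['time_s'])
im=bot.snapshot("side"); hsv=cv2.cvtColor(im,cv2.COLOR_BGR2HSV); H,S,V=[hsv[...,i].astype(int) for i in range(3)]
for b in blobs(((H<8)|(H>172))&(S>130)&(V>70),8,100)[0]: print(b[0],b[1],cast("side",[b[0]],.034).round(4))
cv2.imwrite("pics/p3.png",cv2.resize(im[180:300,180:300],(500,500),interpolation=cv2.INTER_CUBIC))
E
```

```text
[ 0.5194279  -0.16419964  0.00832097] [ 0.14552257 -0.54781356  0.73747581] 7.25
[289.6 133.5] 59 [[0.7586 0.2712]]
[296.4 139.1] 75 [[0.7743 0.2376]]
[193.4 239.9] 54 [[ 0.392  -0.1124]]
[229.3 251.3] 32 [[ 0.4826 -0.1668]]
[204.6 284.8] 65 [[ 0.409 -0.251]]
```

View pics/p3.png

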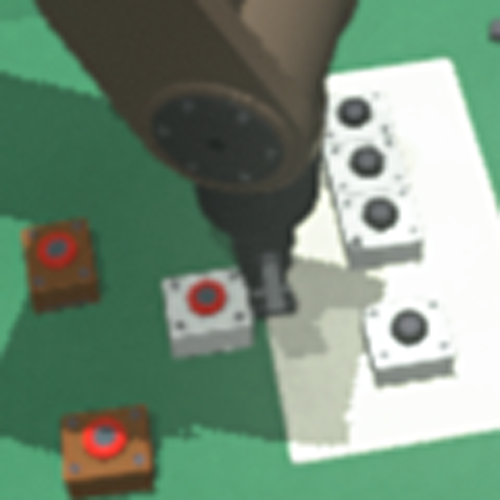

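Hood clear of the row at side (229,251), i.e. about (0.483, -0.167). The other hoods and the brown look-alikes are in place. Next I'll go round to its right side.

Call:
servo_tool(
  steps=[
    [0.15, 0, 0, 0, 0, 0],
    [0.15, 0, -0.3, 0, 0, 0],
    [0.15, 0, -0.7, 0, 0, 0],
    [0.15, 0, -0.9, 0, 0, 0],
    [0.15, 0, -0.9, 0, 0, 0],
  ],
)

```text
time_s: 7.8
tool_pos: [0.5359, -0.1647, 0.101]
ee_rot: [3.14, -0.015, 0.007]
ft_force: [0.0, 0.8, 0.4]
finger_gap: 0.0002
grip_force: 0.0
```

Call:
servo_tool(
  steps=[
    [-0.1, 0.1, 0, 0, 0, -0.045],
    [-0.2, 0.2, 0, 0, 0, -0.09],
    [-0.3, 0.3, 0, 0, 0, -0.135],
    [-0.4, 0.4, 0, 0, 0, -0.18],
    [-0.52, 0.52, 0, 0, 0, -0.225],
    [-0.52, 0.52, 0, 0, 0, -0.27],
    [-0.52, 0.52, 0, 0, 0, -0.315],
    [-0.52, 0.52, 0, 0, 0, -0.36],
    [-0.52, 0.52, 0, 0, 0, -0.405],
    [-0.52, 0.52, 0, 0, 0, -0.45],
    [-0.52, 0.52, 0, 0, 0, -0.5],
    [-0.52, 0.52, 0, 0, 0, -0.5],
    [-0.52, 0.52, 0, 0, 0, -0.5],
  ],
  gripper=-0.43,
)

```text
time_s: 9.1
tool_pos: [0.482, -0.2157, 0.0977]
ee_rot: [-2.236, -2.206, 0.0]
ft_force: [-0.5, 0.1, -0.5]
finger_gap: 0.0245
grip_force: 0.0
```

Call:
servo_tool(
  steps=[
    [0, 0, 0.3, 0, 0, 0],
    [0, 0, 0.6, 0, 0, 0],
    [0, 0, 0.8, 0, 0, 0],
    [0, 0, 0.91, 0, 0, 0],
    [0, 0, 0.91, 0, 0, 0],
    [0, 0, 0.91, 0, 0, 0],
  ],
)

```text
time_s: 9.7
tool_pos: [0.4825, -0.216, 0.0077]
ee_rot: [2.233, 2.209, 0.0]
ft_force: [0.1, -0.0, 0.2]
finger_gap: 0.0241
grip_force: 0.0
```

Call:
servo_tool(
  steps=[
    [0.03, 0, 0, 0, 0, 0],
    [0.06, 0, 0, 0, 0, 0],
    [0.09, 0, 0, 0, 0, 0],
    [0.12, 0, 0, 0, 0, 0],
    [0.15, 0, 0, 0, 0, 0],
    [0.18, 0, 0, 0, 0, 0],
    [0.21, 0, 0, 0, 0, 0],
    [0.25, 0, 0, 0, 0, 0],
    [0.3, 0, 0, 0, 0, 0],
    [0.35, 0, 0, 0, 0, 0],
    [0.4, 0, 0, 0, 0, 0],
    [0.46, 0, 0, 0, 0, 0],
    [0.52, 0, 0, 0, 0, 0],
    [0.58, 0, 0, 0, 0, 0],
    [0.64, 0, 0, 0, 0, 0],
    [0.7, 0, 0, 0, 0, 0],
    [0.75, 0, 0, 0, 0, 0],
    [0.78, 0, 0, 0, 0, 0],
    [0.8, 0, 0, 0, 0, 0],
    [0.8, 0, 0, 0, 0, 0],
  ],
)

```text
time_s: 11.7
tool_pos: [0.4829, -0.1356, 0.0072]
ee_rot: [-2.231, -2.211, 0.0]
ft_force: [0.2, 0.5, -0.4]
finger_gap: 0.0246
grip_force: 0.0
```

```bash
cat >> h.py <<'E'
def reds(n="side"):
    s=bot.state();print(s['tool_pos'],s['ee_rot'],s['ft_force'],s['time_s'])
    im=bot.snapshot(n); hsv=cv2.cvtColor(im,cv2.COLOR_BGR2HSV); H,S,V=[hsv[...,i].astype(int) for i in range(3)]
    for b in blobs(((H<8)|(H>172))&(S>130)&(V>60),8,2000)[0]: print(b[0],b[1],cast(n,[b[0]],.034).round(4))
    return im
E
python3 - <<'E'
from h import *
im=reds()
cv2.imwrite("pics/p4.png",cv2.resize(im[120:300,170:350],(600,600),interpolation=cv2.INTER_CUBIC))
E
```

```text
[ 0.48286141 -0.13555584  0.00722649] [-2.23149624e+00 -2.21085578e+00  2.22795813e-04] [ 0.15694378  0.46796385 -0.37931748] 11.7
[289.6 133.5] 59 [[0.7586 0.2712]]
[296.4 139.1] 75 [[0.7743 0.2376]]
[193.4 239.9] 54 [[ 0.392  -0.1124]]
[204.7 284.6] 69 [[ 0.4093 -0.2505]]
```

View pics/p4.png

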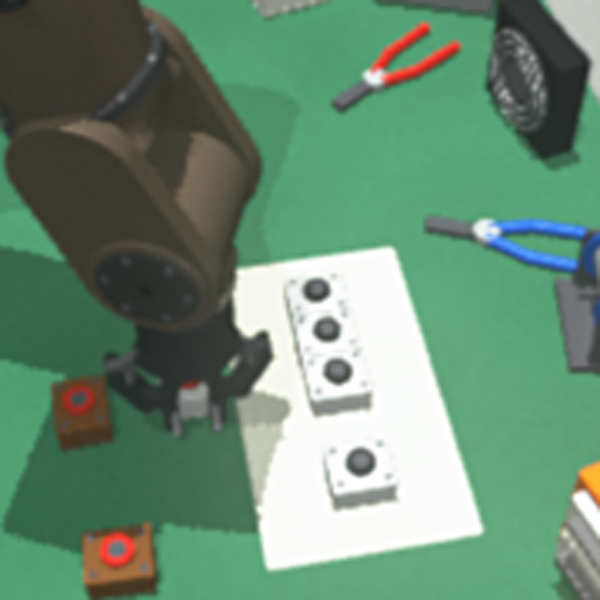

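The hood sits between the fingertips at crop (192,400) and moves with them. The row and look-alikes haven't moved. The gripper's knuckles are wide, so I'll drift slightly towards the robot to clear the peg.

Call:
servo_tool(
  steps=[
    [0.03, 0, -0.02, 0, 0, 0],
    [0.07, 0, -0.04, 0, 0, 0],
    [0.12, 0, -0.04, 0, 0, 0],
    [0.18, -0.005, -0.04, 0, 0, 0],
    [0.24, -0.01, -0.04, 0, 0, 0],
    [0.3, -0.015, -0.04, 0, 0, 0],
    [0.36, -0.02, -0.04, 0, 0, 0],
    [0.42, -0.02, -0.04, 0, 0, 0],
    [0.48, -0.025, -0.04, 0, 0, 0],
    [0.54, -0.03, -0.04, 0, 0, 0],
    [0.6, -0.03, -0.04, 0, 0, 0],
    [0.66, -0.035, -0.04, 0, 0, 0],
    [0.72, -0.04, -0.04, 0, 0, 0],
    [0.78, -0.04, -0.04, 0, 0, 0],
    [0.84, -0.045, -0.04, 0, 0, 0],
    [0.9, -0.05, -0.04, 0, 0, 0],
    [0.95, -0.05, -0.04, 0, 0, 0],
    [0.98, -0.05, -0.04, 0, 0, 0],
    [1, -0.05, -0.04, 0, 0, 0],
    [1, -0.05, -0.04, 0, 0, 0],
  ],
)

```text
time_s: 13.75
tool_pos: [0.4788, -0.0356, 0.0112]
ee_rot: [-2.232, -2.211, 0.0]
ft_force: [0.2, 0.5, 0.1]
finger_gap: 0.0241
grip_force: 0.0
```

```bash
python3 - <<'E'
from h import *
im=reds()
t=reds("top")
cv2.imwrite("pics/p5.png",np.hstack([cv2.resize(im[110:270,150:310],(400,400),interpolation=cv2.INTER_CUBIC),cv2.resize(t[140:270,120:250],(400,400),interpolation=cv2.INTER_CUBIC)]))
E
```

```text
[ 0.4788354  -0.03557148  0.01124476] [-2.23157291e+00 -2.21104260e+00  2.27007897e-04] [0.1752947  0.49888009 0.09896326] 13.75
[289.6 133.5] 59 [[0.7586 0.2712]]
[296.4 139.1] 74 [[0.7743 0.2376]]
[220.8 206.4] 12 [[ 0.4798 -0.0103]]
[193.4 239.9] 53 [[ 0.392  -0.1124]]
[204.7 284.7] 67 [[ 0.4093 -0.2507]]
[ 0.47883102 -0.0357171   0.01122878] [-2.23170683e+00 -2.21089111e+00  2.29865491e-04] [ 0.34116981 -0.744626   -0.0045368 ] 13.8
[157.7 118.3] 129 [[0.7769 0.2617]]
[146.4 124.1] 127 [[0.7592 0.2932]]
[154.9 217.5] 1102 [[0.4917 0.2593]]
[337.2 247.7] 58 [[ 0.4093 -0.2495]]
```

View pics/p5.png

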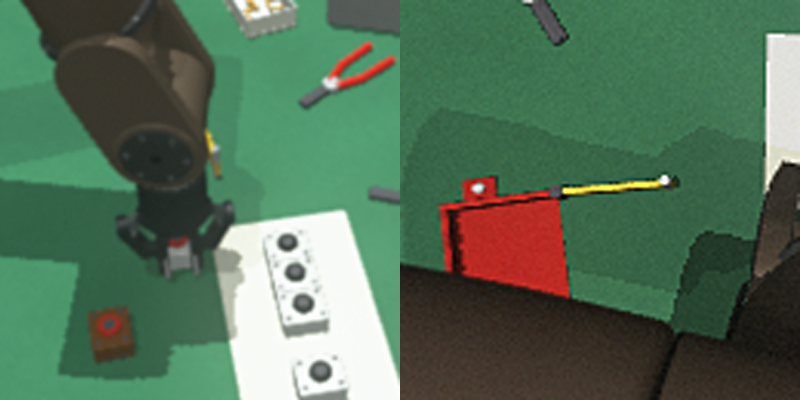

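The hood is at about (0.480, -0.003), square between the fingertips. Bay and gate are unmoved. I'll keep pushing.

Call:
servo_tool(
  steps=[
    [0.03, 0, 0, 0, 0, 0],
    [0.07, 0, 0, 0, 0, 0],
    [0.12, -0.005, 0, 0, 0, 0],
    [0.18, -0.01, 0, 0, 0, 0],
    [0.24, -0.015, 0, 0, 0, 0],
    [0.3, -0.02, 0, 0, 0, 0],
    [0.36, -0.025, 0, 0, 0, 0],
    [0.42, -0.03, 0, 0, 0, 0],
    [0.48, -0.04, 0, 0, 0, 0],
    [0.54, -0.045, 0, 0, 0, 0],
    [0.6, -0.05, 0, 0, 0, 0],
    [0.66, -0.055, 0, 0, 0, 0],
    [0.72, -0.06, 0, 0, 0, 0],
    [0.78, -0.065, 0, 0, 0, 0],
    [0.84, -0.07, 0, 0, 0, 0],
    [0.9, -0.075, 0, 0, 0, 0],
    [0.95, -0.08, 0, 0, 0, 0],
    [0.98, -0.08, 0, 0, 0, 0],
    [1, -0.08, 0, 0, 0, 0],
    [1, -0.08, 0, 0, 0, 0],
  ],
)

```text
time_s: 15.85
tool_pos: [0.4719, 0.0644, 0.0113]
ee_rot: [2.232, 2.211, 0.0]
ft_force: [-0.8, -0.0, -0.2]
finger_gap: 0.0246
grip_force: 0.0
```

```bash
python3 - <<'E'
from h import *
im=reds()
E
```

```text
[0.47192209 0.06444675 0.01130993] [2.23157656e+00 2.21102680e+00 1.24859994e-04] [-0.77246956 -0.032442   -0.17651469] 15.85
[289.6 133.5] 59 [[0.7586 0.2712]]
[296.3 139.1] 74 [[0.774  0.2377]]
[228.9 144.9] 9 [[0.5408 0.2527]]
[194.4 158. ] 84 [[0.4202 0.2104]]
[225.6 154.1] 33 [[0.5236 0.2093]]
[214.4 181.6] 22 [[0.4727 0.092 ]]
[193.4 239.8] 53 [[ 0.3921 -0.1121]]
[204.7 284.7] 67 [[ 0.4093 -0.2507]]
```

Call:
servo_tool(
  steps=[
    [0.03, 0, 0, 0, 0, 0],
    [0.07, 0, 0, 0, 0, 0],
    [0.12, 0, 0, 0, 0, 0],
    [0.18, 0, 0, 0, 0, 0],
    [0.24, 0, 0, 0, 0, 0],
    [0.3, 0, 0, 0, 0, 0],
    [0.36, 0, 0, 0, 0, 0],
    [0.42, 0, 0, 0, 0, 0],
    [0.48, 0, 0, 0, 0, 0],
    [0.54, 0, 0, 0, 0, 0],
    [0.6, 0, 0, 0, 0, 0],
    [0.66, 0, 0, 0, 0, 0],
    [0.72, 0, 0, 0, 0, 0],
    [0.78, 0, 0, 0, 0, 0],
    [0.84, 0, 0, 0, 0, 0],
    [0.9, 0, 0, 0, 0, 0],
    [0.95, 0, 0, 0, 0, 0],
    [0.98, 0, 0, 0, 0, 0],
    [1, 0, 0, 0, 0, 0],
    [1, 0, 0, 0, 0, 0],
  ],
)

```text
time_s: 17.9
tool_pos: [0.4728, 0.1645, 0.0112]
ee_rot: [2.232, 2.211, 0.0]
ft_force: [-0.5, 0.6, 0.3]
finger_gap: 0.0244
grip_force: 0.0
```

Call:
servo_tool(
  steps=[
    [0.03, 0, 0, 0, 0, 0],
    [0.07, 0, 0, 0, 0, 0],
    [0.11, 0, 0, 0, 0, 0],
    [0.16, 0, 0, 0, 0, 0],
    [0.21, 0, 0, 0, 0, 0],
    [0.26, 0, 0, 0, 0, 0],
    [0.31, 0, 0, 0, 0, 0],
    [0.36, 0, 0, 0, 0, 0],
    [0.4, 0, 0, 0, 0, 0],
    [0.4, 0, 0, 0, 0, 0],
  ],
)

```text
time_s: 18.9
tool_pos: [0.4732, 0.2048, 0.0113]
ee_rot: [2.231, 2.211, 0.0]
ft_force: [-0.3, -0.9, -0.1]
finger_gap: 0.024
grip_force: 0.0
```

```bash
python3 - <<'E'
from h import *
im=reds()
t=reds("top")
E
```

```text
[0.47322008 0.20477787 0.01129067] [2.23125376e+00 2.21133126e+00 3.91133837e-04] [-0.28846944 -0.90328287 -0.09135149] 18.9
[289.6 133.5] 59 [[0.7586 0.2712]]
[296.4 139.1] 74 [[0.7743 0.2376]]
[218.9 144.4] 31 [[0.5077 0.2618]]
[199.5 146.8] 29 [[0.4416 0.2624]]
[223.9 153.3] 89 [[0.5186 0.2143]]
[196.8 158.7] 129 [[0.4277 0.2056]]
[209.8 151.5] 17 [[0.4734 0.2322]]
[193.4 239.7] 52 [[ 0.3921 -0.1117]]
[204.7 284.7] 67 [[ 0.4093 -0.2507]]
[0.47319543 0.20452092 0.01127407] [2.23137312e+00 2.21125390e+00 1.93172111e-04] [-0.28082355 -0.27574648  0.37914869] 18.95
[157.7 118.3] 128 [[0.7769 0.2617]]
[146.4 124.1] 128 [[0.7592 0.2932]]
[145.2 200.2] 45 [[0.5399 0.2879]]
[337.2 247.5] 57 [[ 0.4098 -0.2495]]
[287.3 253.7] 52 [[ 0.3924 -0.1095]]
```

Call:
servo_tool(
  steps=[
    [0.03, 0, 0, 0, 0, 0],
    [0.07, 0, 0, 0, 0, 0],
    [0.11, 0, 0, 0, 0, 0],
    [0.15, 0, 0, 0, 0, 0],
    [0.19, 0, 0, 0, 0, 0],
    [0.23, 0, 0, 0, 0, 0],
    [0.27, 0, 0, 0, 0, 0],
    [0.3, 0, 0, 0, 0, 0],
    [0.32, 0, 0, 0, 0, 0],
    [0.32, 0, 0, 0, 0, 0],
  ],
)

```text
time_s: 20.0
tool_pos: [0.4735, 0.2365, 0.0113]
ee_rot: [2.231, 2.211, 0.0]
ft_force: [-0.1, -0.5, 0.4]
finger_gap: 0.0246
grip_force: 0.0
```

Call:
servo_tool(
  steps=[
    [-0.05, 0, 0, 0, 0, 0],
    [-0.2, 0, 0, 0, 0, 0],
    [-0.2, 0, -0.3, 0, 0, 0],
    [-0.2, 0, -0.7, 0, 0, 0],
    [-0.2, 0, -1, 0, 0, 0],
    [-0.2, 0, -1, 0, 0, 0],
  ],
)

```text
time_s: 20.6
tool_pos: [0.4747, 0.2156, 0.1147]
ee_rot: [2.231, 2.208, 0.008]
ft_force: [0.1, 0.2, 0.9]
finger_gap: 0.0245
grip_force: 0.0
```

Call:
servo_tool(
  steps=[
    [-0.2, 0.2, 0, 0, 0, -0.045],
    [-0.4, 0.4, 0, 0, 0, -0.09],
    [-0.6, 0.6, 0, 0, 0, -0.135],
    [-0.8, 0.8, 0, 0, 0, -0.18],
    [-0.92, 1, 0, 0, 0, -0.225],
    [-0.92, 1, 0, 0, 0, -0.27],
    [-0.92, 1, 0, 0, 0, -0.315],
    [-0.92, 1, 0, 0, 0, -0.36],
    [-0.92, 1, 0, 0, 0, -0.405],
    [-0.92, 1, 0, 0, 0, -0.45],
    [-0.92, 1, 0, 0, 0, -0.49],
    [-0.92, 1, 0, 0, 0, -0.53],
    [-0.92, 1, 0, 0, 0, -0.53],
    [-0.92, 1, 0, 0, 0, -0.53],
  ],
  gripper=-1,
)

```text
time_s: 22.0
tool_pos: [0.5721, 0.1226, 0.1107]
ee_rot: [0.127, -3.138, 0.0]
ft_force: [0.4, 0.2, -0.9]
finger_gap: -0.0002
grip_force: 0.0
```

```bash
cat > g.py <<'E'
from h import *
hinge=np.array([.5368,.2168])
def rows(hs,off,z=.037,rad=.101):
    s=bot.state();p=s['tool_pos'];M=R.from_rotvec(s['ee_rot']).as_matrix();psi=np.arctan2(M[1,0],M[0,0])
    for h,o in zip(hs,off):
        d=np.array([np.cos(h-np.pi/2),np.sin(h-np.pi/2)])
        t=np.r_[hinge+rad*np.array([np.cos(h),np.sin(h)])-o*d,z]
        a=-((h-np.pi/2-psi+np.pi)%(2*np.pi)-np.pi)/np.pi
        print(round(h,3),t.round(4),"row",(M.T@(t-p)/.1).round(3),round(a,3))
E
python3 - <<'E'
from g import *
im=reds("top"); reds()
cv2.imwrite("pics/top_b.png",im)
# peg/gate: yellow
hsv=cv2.cvtColor(im,cv2.COLOR_BGR2HSV);H,S,V=[hsv[...,i].astype(int) for i in range(3)]
for b in blobs((H>20)&(H<35)&(S>110)&(V>80),8)[0]: print(b)
rows([4.797]*2,[.045,.017])
E
```

```text
[0.57213739 0.12263933 0.11068345] [ 1.26553203e-01 -3.13821761e+00  2.25581291e-04] [ 0.39213866  0.16239215 -0.85647263] 22.0
[157.5 118.1] 128 [[0.7774 0.2623]]
[146.6 124.3] 127 [[0.7586 0.2926]]
[136.9 214.3] 106 [[0.5005 0.309 ]]
[337.2 247.5] 56 [[ 0.4098 -0.2495]]
[287.3 253.7] 52 [[ 0.3924 -0.1095]]
[0.57220823 0.12278919 0.11080697] [ 1.27126481e-01 -3.13836315e+00  1.99841721e-04] [-0.94323115 -0.07078956 -0.52743539] 22.05
[289.6 133.5] 59 [[0.7586 0.2712]]
[296.3 139.1] 76 [[0.774  0.2377]]
[208.9 150.5] 637 [[0.4709 0.2377]]
[208.7 145.3] 11 [[0.473 0.264]]
[193.4 239.9] 54 [[ 0.392  -0.1124]]
[204.7 284.7] 67 [[ 0.4093 -0.2507]]
(array([387.1, 210.4]), np.int32(388), array([376, 199,  22,  24], dtype=int32))
(array([ 99.2, 239.3]), np.int32(73), array([ 97, 222,   5,  35], dtype=int32))
4.797 [0.5902 0.12   0.037 ] row [-0.176 -0.044  0.739] -0.001
4.797 [0.5623 0.1176 0.037 ] row [ 0.104 -0.045  0.739] -0.001
```

Call:
servo_tool(
  steps=[
    [-0.18, -0.04, 0, 0, 0, 0],
    [-0.18, -0.04, 0.2, 0, 0, 0],
    [-0.18, -0.04, 0.5, 0, 0, 0],
    [-0.18, -0.04, 0.7, 0, 0, 0],
    [-0.18, -0.04, 0.74, 0, 0, 0],
    [-0.18, -0.04, 0.74, 0, 0, 0],
    [-0.18, -0.04, 0.74, 0, 0, 0],
  ],
)

```text
time_s: 22.8
tool_pos: [0.5912, 0.1209, 0.0382]
ee_rot: [-0.132, 3.137, -0.0]
ft_force: [-0.4, 0.0, 0.2]
finger_gap: 0.0002
grip_force: 0.0
```

```bash
python3 - <<'E'
from g import *
s=bot.state();print(s['tool_pos'],s['time_s'])
hs=np.r_[4.797,4.797,np.linspace(4.75,4.2,12)]
rows(hs,[.03,.02]+[.016]*12)
E
```

```text
[0.59119598 0.12087735 0.03824103] 22.8
4.797 [0.5752 0.1187 0.037 ] row [ 0.161 -0.008  0.012] -0.0
4.797 [0.5653 0.1179 0.037 ] row [ 0.261 -0.008  0.012] -0.0
4.75 [0.5566 0.1165 0.037 ] row [ 0.349 -0.015  0.012] 0.015
4.7 [0.5515 0.1156 0.037 ] row [ 0.4   -0.019  0.012] 0.031
4.65 [0.5465 0.115  0.037 ] row [ 0.451 -0.021  0.012] 0.047
4.6 [0.5414 0.1146 0.037 ] row [ 0.502 -0.02   0.012] 0.063
4.55 [0.5363 0.1145 0.037 ] row [ 0.553 -0.017  0.012] 0.078
4.5 [0.5312 0.1147 0.037 ] row [ 0.604 -0.011  0.012] 0.094
4.45 [0.5261 0.1151 0.037 ] row [ 0.654 -0.003  0.012] 0.11
4.4 [0.521  0.1158 0.037 ] row [0.704 0.008 0.011] 0.126
4.35 [0.516  0.1167 0.037 ] row [0.753 0.022 0.011] 0.142
4.3 [0.511  0.1179 0.037 ] row [0.802 0.037 0.011] 0.158
4.25 [0.5061 0.1193 0.037 ] row [0.85  0.056 0.011] 0.174
4.2 [0.5012 0.1209 0.037 ] row [0.896 0.076 0.011] 0.19
```

Call:
servo_tool(
  steps=[
    [0.08, -0.005, 0.01, 0, 0, 0],
    [0.16, -0.01, 0.01, 0, 0, 0],
    [0.21, -0.01, 0.01, 0, 0, 0],
    [0.26, -0.01, 0.01, 0, 0, 0],
    [0.3, -0.01, 0.01, 0, 0, 0.008],
    [0.35, -0.015, 0.01, 0, 0, 0.015],
    [0.4, -0.02, 0.01, 0, 0, 0.031],
    [0.45, -0.02, 0.01, 0, 0, 0.047],
    [0.5, -0.02, 0.01, 0, 0, 0.063],
    [0.55, -0.017, 0.01, 0, 0, 0.078],
    [0.6, -0.01, 0.01, 0, 0, 0.094],
    [0.65, 0, 0.01, 0, 0, 0.11],
    [0.7, 0.01, 0.01, 0, 0, 0.126],
    [0.75, 0.02, 0.01, 0, 0, 0.142],
    [0.8, 0.04, 0.01, 0, 0, 0.158],
    [0.85, 0.055, 0.01, 0, 0, 0.174],
    [0.9, 0.075, 0.01, 0, 0, 0.19],
    [0.9, 0.075, 0.01, 0, 0, 0.19],
  ],
)

```text
time_s: 24.6
tool_pos: [0.4998, 0.1208, 0.0363]
ee_rot: [-0.798, -3.038, 0.0]
ft_force: [-0.6, -0.3, 0.5]
finger_gap: 0.0001
grip_force: 0.0
```

```bash
python3 - <<'E'
from g import *
for n in("side","top"):
    im=bot.snapshot(n);hsv=cv2.cvtColor(im,cv2.COLOR_BGR2HSV);H,S,V=[hsv[...,i].astype(int) for i in range(3)]
    for b in blobs((H>20)&(H<35)&(S>110)&(V>80),6,200)[0]: print(n,b,cast(n,[b[0]],.029))
hs=np.linspace(4.15,3.34,18)
s=bot.state();print(s['tool_pos'],s['ft_force'],s['time_s'])
rows(hs,[.016]*18)
E
```

```text
side (array([248. ,  27.1]), np.int32(8), array([247,  26,   3,   3], dtype=int32)) [[0.75983717 1.12025473]]
side (array([253.7,  28.9]), np.int32(9), array([252,  28,   4,   3], dtype=int32)) [[0.78428967 1.09524932]]
side (array([191., 125.]), np.int32(114), array([181, 122,  22,   7], dtype=int32)) [[0.42162609 0.39217304]]
side (array([227.3, 160.9]), np.int32(12), array([226, 158,   4,   8], dtype=int32)) [[0.52511732 0.18115004]]
side (array([217.5, 177.5]), np.int32(8), array([217, 176,   2,   4], dtype=int32)) [[0.48446647 0.11242167]]
side (array([417.9, 285.7]), np.int32(36), array([410, 276,  16,  18], dtype=int32)) [[ 0.928174   -0.35160533]]
side (array([409.8, 288.3]), np.int32(38), array([402, 279,  16,  19], dtype=int32)) [[ 0.90527643 -0.35426917]]
side (array([402.4, 292. ]), np.int32(39), array([395, 283,  15,  19], dtype=int32)) [[ 0.88299691 -0.35993925]]
top (array([ 99.2, 239.4]), np.int32(71), array([ 97, 222,   5,  35], dtype=int32)) [[0.43183246 0.40895574]]
[0.50049224 0.12068141 0.03633266] [-0.35827187  0.14931118  0.01832348] 24.7
4.15 [0.4965 0.1228 0.
[... 391 characters left out ...]
0.01  -0.007] 0.107
3.816 [0.4679 0.1412 0.037 ] row [ 0.384  0.02  -0.007] 0.122
3.769 [0.4644 0.1446 0.037 ] row [ 0.432  0.032 -0.007] 0.138
3.721 [0.4611 0.1481 0.037 ] row [ 0.478  0.046 -0.007] 0.153
3.674 [0.4579 0.1518 0.037 ] row [ 0.524  0.063 -0.007] 0.168
3.626 [0.4549 0.1556 0.037 ] row [ 0.569  0.081 -0.007] 0.183
3.578 [0.452  0.1596 0.037 ] row [ 0.613  0.102 -0.007] 0.198
3.531 [0.4494 0.1637 0.037 ] row [ 0.656  0.125 -0.007] 0.213
3.483 [0.447  0.1679 0.037 ] row [ 0.698  0.15  -0.007] 0.229
3.435 [0.4448 0.1722 0.037 ] row [ 0.738  0.177 -0.007] 0.244
3.388 [0.4427 0.1767 0.037 ] row [ 0.778  0.206 -0.007] 0.259
3.34 [0.4409 0.1812 0.037 ] row [ 0.816  0.237 -0.007] 0.274
```

The gate is following: its yellow shows at side (227,161) and (217,177).

Call:
servo_tool(
  steps=[
    [0.045, 0, 0, 0, 0, 0.016],
    [0.095, -0.005, 0, 0, 0, 0.031],
    [0.145, -0.007, 0, 0, 0, 0.047],
    [0.19, -0.006, 0, 0, 0, 0.062],
    [0.24, -0.003, 0, 0, 0, 0.077],
    [0.29, 0, 0, 0, 0, 0.092],
    [0.335, 0.01, 0, 0, 0, 0.107],
    [0.385, 0.02, 0, 0, 0, 0.122],
    [0.43, 0.03, 0, 0, 0, 0.138],
    [0.48, 0.045, 0, 0, 0, 0.153],
    [0.525, 0.06, 0, 0, 0, 0.168],
    [0.57, 0.08, 0, 0, 0, 0.183],
    [0.615, 0.1, 0, 0, 0, 0.198],
    [0.655, 0.125, 0, 0, 0, 0.213],
    [0.7, 0.15, 0, 0, 0, 0.229],
    [0.74, 0.175, 0, 0, 0, 0.244],
    [0.78, 0.205, 0, 0, 0, 0.259],
    [0.815, 0.235, 0, 0, 0, 0.274],
    [0.815, 0.235, 0, 0, 0, 0.274],
  ],
)

```text
time_s: 26.6
tool_pos: [0.441, 0.1814, 0.0363]
ee_rot: [1.99, 2.43, 0.0]
ft_force: [0.2, -0.6, -0.2]
finger_gap: -0.0003
grip_force: 0.0
```

```bash
python3 - <<'E'
from g import *
s=bot.state();print(s['tool_pos'],s['ft_force'],s['time_s'])
rows([3.31,3.287,3.287],[.016,.016,.012])
E
```

```text
[0.44096898 0.18137795 0.03626082] [ 0.23851054 -0.56150615 -0.23868892] 26.6
3.31 [0.4399 0.1841 0.037 ] row [ 0.029 -0.005 -0.007] 0.01
3.287 [0.4392 0.1863 0.037 ] row [ 0.052 -0.008 -0.007] 0.017
3.287 [0.4386 0.1903 0.037 ] row [ 0.092 -0.006 -0.007] 0.017
```

Now close the last bit in 1 mm steps, watching the force.

Call:
servo_tool(
  steps=[
    [0.02, 0, 0, 0, 0, 0.008],
    [0.04, 0, 0, 0, 0, 0.017],
    [0.05, 0, 0, 0, 0, 0.017],
    [0.05, 0, 0, 0, 0, 0.017],
  ],
)

```text
time_s: 27.0
tool_pos: [0.44, 0.186, 0.0363]
ee_rot: [2.054, 2.377, 0.0]
ft_force: [0.5, -0.3, 0.3]
finger_gap: -0.0002
grip_force: 0.0
```

Call:
servo_tool(
  steps=[
    [0.01, 0, 0, 0, 0, 0],
    [0.01, 0, 0, 0, 0, 0],
  ],
)

```text
time_s: 27.2
tool_pos: [0.4398, 0.187, 0.0363]
ee_rot: [2.055, 2.376, -0.0]
ft_force: [0.2, -0.9, -0.1]
finger_gap: 0.0005
grip_force: 0.0
```

Call:
servo_tool(
  steps=[
    [0.01, 0, 0, 0, 0, 0],
    [0.01, 0, 0, 0, 0, 0],
  ],
)

```text
time_s: 27.4
tool_pos: [0.4396, 0.1881, 0.0363]
ee_rot: [2.055, 2.376, -0.0]
ft_force: [-0.0, 0.0, 0.5]
finger_gap: 0.0002
grip_force: 0.0
```

Call:
servo_tool(
  steps=[
    [0.01, 0, 0, 0, 0, 0],
    [0.01, 0, 0, 0, 0, 0],
  ],
)

```text
time_s: 27.6
tool_pos: [0.4395, 0.1891, 0.0363]
ee_rot: [2.055, 2.376, 0.0]
ft_force: [0.4, -0.5, 0.1]
finger_gap: -0.0001
grip_force: 0.0
```

Call:
servo_tool(
  steps=[
    [0.01, 0, 0, 0, 0, 0],
    [0.01, 0, 0, 0, 0, 0],
  ],
)

```text
time_s: 27.8
tool_pos: [0.4393, 0.1896, 0.0363]
ee_rot: [2.055, 2.376, -0.001]
ft_force: [1.0, -6.5, -0.0]
finger_gap: -0.0001
grip_force: 3.3
```

Call:
servo_tool(
  steps=[
    [0.005, 0, 0, 0, 0, 0],
    [0.005, 0, 0, 0, 0, 0],
  ],
)

```text
time_s: 28.0
tool_pos: [0.4393, 0.1898, 0.0362]
ee_rot: [2.055, 2.376, -0.001]
ft_force: [1.5, -9.7, 1.0]
finger_gap: 0.0
grip_force: 5.1
```

Call:
servo_tool(
  steps=[
    [-0.1, 0, 0, 0, 0, 0],
    [-0.3, 0, 0, 0, 0, 0],
    [-0.3, 0, -0.4, 0, 0, 0],
    [-0.3, 0, -0.8, 0, 0, 0],
    [-0.7, 0, -1, 0, 0, 0],
    [-1, 0, -1, 0, 0, 0],
    [-1, 0, -1, 0, 0, 0],
  ],
)

```text
time_s: 28.7
tool_pos: [0.4543, 0.089, 0.1371]
ee_rot: [2.057, 2.372, 0.002]
ft_force: [0.7, 0.3, 0.6]
finger_gap: 0.0002
grip_force: 0.0
```

Call:
servo_tool(
  steps=[
    [-0.4, 0, -0.2, 0, 0, 0],
    [-0.8, 0, -0.4, 0, 0, 0],
    [-1, 0, -0.5, 0, 0, 0],
    [-1, 0, -0.5, 0, 0, 0],
  ],
)

```text
time_s: 29.1
tool_pos: [0.4688, -0.0092, 0.1872]
ee_rot: [2.057, 2.372, 0.002]
ft_force: [0.8, -0.4, 0.1]
finger_gap: 0.0
grip_force: 0.0
```

Call:
servo_tool(
  steps=[
    [-0.4, 0, 0, 0, 0, 0],
    [-0.8, 0, 0, 0, 0, 0],
    [-1, 0, 0, 0, 0, 0],
    [-1, 0, 0, 0, 0, 0],
  ],
)

```text
time_s: 29.5
tool_pos: [0.4825, -0.1074, 0.1854]
ee_rot: [-2.057, -2.373, 0.0]
ft_force: [-0.5, 0.5, 0.1]
finger_gap: 0.0001
grip_force: 0.0
```

```bash
python3 - <<'E'
from g import *
im=reds("side"); t=bot.snapshot("top")
cv2.imwrite("pics/end.png",np.hstack([cv2.resize(im[100:300,160:360],(400,400),interpolation=cv2.INTER_CUBIC),cv2.resize(t[175:265,115:205],(400,400),interpolation=cv2.INTER_CUBIC)]))
for n,box in(("side",(250,195,295,275)),):
    hsv=cv2.cvtColor(im,cv2.COLOR_BGR2HSV); V=hsv[...,2];S=hsv[...,1]
    m=np.zeros(V.shape,bool);x0,y0,x1,y1=box;m[y0:y1,x0:x1]=((V<105)|(S>110))[y0:y1,x0:x1]
    for b in blobs(m,15)[0]: print(b[0],b[1])
E
```

```text
[ 0.48251253 -0.10735912  0.18540506] [-2.05721603e+00 -2.37322093e+00  4.60591928e-04] [-0.53371164  0.50288399  0.09147083] 29.5
[289.6 133.5] 59 [[0.7586 0.2712]]
[296.4 139.1] 74 [[0.7743 0.2376]]
[194.8 154.5] 122 [[0.4228 0.2271]]
[193.4 239.9] 54 [[ 0.392  -0.1124]]
[204.7 284.7] 68 [[ 0.4093 -0.2507]]
[257.1 195.7] 35
[292.7 199.9] 44
[264.5 206.5] 30
[267.6 219. ] 21
[271.1 231.5] 24
[277.7 258.7] 27
```

View pics/end.png

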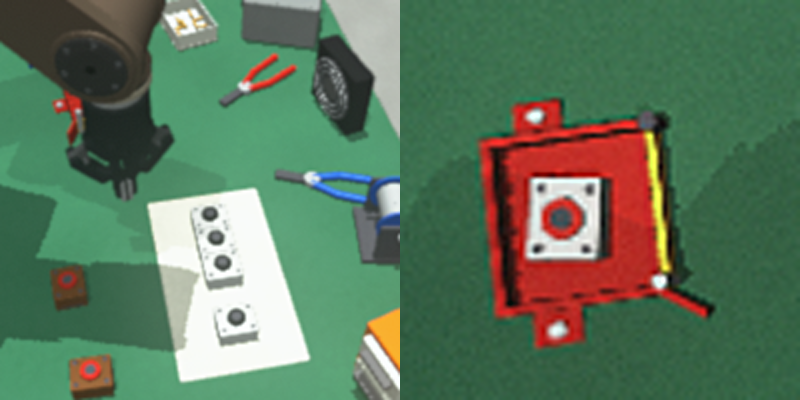

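The hood lies inside the red bay (crop (563,217)) and the gate is shut across the mouth with its peg at (659,283). The other hoods' glands are within 0.3 px of where they started.

```bash
python3 -c "
from cell import bot
print(bot.close_job())"
```

```text
the job is handed in; nothing more can be done
None
```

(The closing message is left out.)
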